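Read a sample case's label, then hold the contact thermometer on its measuring spot

TASK

Take the teal thermometer wand out of its stand, point it squarely at the bar-code label on the sloping panel of the blue-lidded case with the tip about 7 cm away, and hold it steady for a full second to read the label. Then set the tip on the round steel spot of the same panel, the wand square to the panel, and press gently, just until the sprung tip is about half pushed in; finish while still holding it there, without letting go. Do not touch the pink-lidded case with the wand, and leave the other things where they are.

Things in the scene. Friction and masses are not known exactly. Their poses are not given: they have to be found in the camera images.
- wand: Code-reading contact thermometer, 183 mm, 152 g, upright in its stand, tip down. Origin: end of the copper tip when fully out; +z runs up the axis to the handle top; it reads along -z. Heights: sprung round tip 0-20 mm (radius 5), shaft 12 mm thick 20-65, black round guard 40 mm across 65-73, teal square handle 26 x 26 mm 73-183 (flats face x and y; grip any pair, at about 145).
- wand_tip (a point): The very end of the wand's copper tip; it moves into the wand when the tip is pressed.
- tip_plunger (a joint): How far the sprung tip is pushed into the wand, in m: 0 fully out, 0.014 fully in. The spring has no preload and takes 300 N/m (about 2 N at half travel).
- stand: Grey block 85 x 85 mm, 70 mm high, fixed to the table, origin at the centre of its underside; an upright through hole of 23 mm in its middle holds the wand, whose guard rests on the top (its origin 5 mm, handle top 188 mm above the table). The wand comes out straight up (by at least 70 mm).
- blue_case: The blue-lidded sample case, fixed: 140 mm deep (x -75 to +65 mm), 128 mm wide, front lip 45 mm high, rear part (x above 2 mm) 94 mm high with the lid, 102 mm with its grip. Origin at the centre of its underside; front faces its -x. Before the lid a flat white panel, 86 x 120 mm, slopes 25 degrees from level, rising to the rear.
- blue_case_spot (a point): Centre of the round steel measuring spot (26 mm across, in a black ring of 36 mm) on the blue case's sloping panel, at the surface; 64 mm above the table, on the panel's -y half. Its z axis points out of the panel, square to it; x points up the slope, y along the panel.
- blue_case_label (a point): Centre of the white bar-code label with coloured edge (26 x 40 mm) on the blue case's sloping panel, 60 mm beside the spot towards +y; axes as for the spot.
- pink_case: The other sample case, the same in every way but with a pink lid; fixed. Not to be touched with the wand.
- tube_rack: White open rack of sample tubes, 70 x 160 mm, tubes up to 89 mm high, loose bystander; origin at the centre of its underside.
- tub: Frosted tub with green lid, 96 x 126 x 72 mm high, loose bystander; origin at the centre of its underside.
- amber_vial: Amber vial with white cap, 28 mm across, 55 mm high, loose bystander; origin at the centre of its underside.
- jar0: Sample jar with yellow cap, 48 mm across, 52 mm high, loose bystander; origin at the centre of its underside.
- jar1: Sample jar with yellow cap, 48 mm across, 52 mm high, loose bystander; origin at the centre of its underside.
- jar2: Sample jar with yellow cap, 48 mm across, 52 mm high, loose bystander; origin at the centre of its underside.
There are look-alikes about, which are no part of the job. What is meant by the wand is not purple or red, and is the smaller of those in its own colour.

How it is judged:
By the outcome, as a careful person would: the job done as asked, in the order asked, and still so for the second after the job is handed in, while the arm keeps its last pose, push and grip.
It also fails if it takes over 42 s, if anything falls off the work surface, if the arm or the gripper's body presses on something with over 40 N, if the wrist force passes 120 N, or if a joint passes its speed limit or range.

ROBOT

A 7-joint arm with a two-finger parallel gripper is mounted at the origin on the work surface. World frame = base frame: x ahead of the robot, y to its left, z up, the work surface at z = 0. Lengths are in m, angles in degrees, forces in N, time in s.
With the tool pointing down it reaches from about 0.425 to 0.95 m from the base axis. Payload 16.7 kg.
Tool frame: the origin (TCP) lies on the front face of the gripper's body, between the roots of the fingers; the fingertips stand 97 mm ahead of it and the grasp point (between the pads) lies 78 mm ahead of it; z points along the fingers, y is the direction in which the jaws open and shut (so a half turn about z gives the same grasp; the last joint's range is limited). The gripper opens to 94 mm and grips with 3 to 60 N. Pads are 16 mm wide; open, the fingers measure 119 mm over their backs; the gripper's body (75 mm by 177 mm) begins 78 mm behind the grasp point.
Start: joints at [67.752, 24.414, 4.234, 92.017, -1.954, 63.644, -3.845], TCP at [0.16, -0.656, 0.303] pointing down, gripper open.
Joint ranges: [-163.25, 163.25], [-28.42, 122.38], [-70.27, 78.77], [12.13, 141.07], [-58.53, 238.53], [9.26, 117.41], [-156.51, 156.51]. Speed limits (degrees/s): [108.29, 108.29, 136.94, 136.94, 172.46, 172.46, 172.46].

INTERFACE

Orientations are given as [roll, pitch, yaw] about the fixed x, y, z axes, in that order (R = Rz(yaw) Ry(pitch) Rx(roll)).
In Python, from workcell import env, optics, job gives the robot as it stands. The module is installed in compiled form; this text tells all that it offers.
- The arm moves only by the tool jog_arm, never from a script. Its argument "motion" is a list of rows, each a list of 7 numbers: the shift along the tool's x, y, z scaled (see below), then the turn, a rotation vector about the tool's x, y, z scaled (see below), then the finger opening in mm, from 0 to 94. A call has 1 to 10 rows; each row is the pose to reach, as a shift and turn from the pose commanded when the call began, along the tool's axes at that moment; what a row does not reach only later rows make up. The controller multiplies each number of a shift by 0.1 m and each number of a turn by 60 degrees. A row lasts 1/8 s, in which the tool goes at most 62.5 mm and 10.7 degrees, less where a joint would pass 70% of its speed; a pose out of reach is approached as far as the arm can. A call with a number of a shift or a turn outside -1 to 1 is refused whole. A call with a gripper value outside its range is refused whole. The fingers move at their own pace and stop on an object; "newtons" is the grip in N (left out, the last holds). Time passes only in rows, so rows that repeat a pose let the fingers close. It gives the time, the measured TCP pose, the force and the opening at its end, in the units of the state.
- env.sense(): the state, without advancing time (a new reading comes with each control period).
- optics.get_image(name): name is "scene" or "side" or "wrist"; returns a dict with "color" (420x560x3 uint8, red, green, blue), "fx", "fy", "cx", "cy" (pixels), "camera_from_world" (4x4, takes a point from world to camera coordinates). Camera axes: x right, y up, looking along -z (the intrinsics and any distortion apply to the point x, -y, -z); pixel columns grow to the right and rows downward; lengths in m; the calibration is good to about 2 mm. The wrist camera is an equidistant fisheye: a pixel r from the principal point sees the ray r / f radians off the axis. A picture is of the moment at which its call begins. There is no depth.
- job.sign_off(): hands the job in, once; it reports no verdict.
The state is a dict: "t": time; "joint_pos": joint angles; "qd": joint speeds; "joint_efforts": joint torques, N m; "ee_pos": TCP position; "tool_rot": TCP orientation; "wrist_force": force on the tool from outside, world axes, zero at the start; "torque": the same for the moment, N m; "finger_gap": opening from 0.0 (shut) to 1.0 (fully open).
Only numpy, scipy, OpenCV 4.12 (cv2) and the standard library are available. Lean on these libraries where they do the work, as an engineer would, in place of code of your own. Each camera call takes 0.05 s, during which the arm holds its last target.

## Working session

There is one attempt and no reset: what is moved stays moved. The work goes in short steps, Python scripts to look and compute and a tool call to move; the robot and the scene stay as the last step left them, time stands still between calls to the robot, and variables do not carry over. Pictures are saved under pics/ and viewed, and the job is handed in when it is done.

Besides the shell and the picture viewer there is one more tool, called after "Call:" in YAML: its name, and indented under it one key for each argument. jog_arm: Moves the arm, as the interface text tells. Shifts and turns lie within -1 to 1; 1 stands for 0.1 m of shift or 60 degrees of turn. Its arguments: {"type":"object","properties":{"motion":{"type":"array"},"newtons":{"type":"number"}},"required":["motion"]}

```bash
mkdir -p pics
cat > h.py <<'E'
import numpy as np, cv2
from scipy.spatial.transform import Rotation as R
from workcell import env, optics, job
def snap(n,tag):
    d=optics.get_image(n); cv2.imwrite(f'pics/{tag}.png',cv2.cvtColor(d['color'],cv2.COLOR_RGB2BGR)); np.save(f'pics/{tag}.npy',{k:v for k,v in d.items()},allow_pickle=True); return d
def load(tag): return np.load(f'pics/{tag}.npy',allow_pickle=True).item()
def ray(d,u,v,fish=False):
    M=np.array(d['camera_from_world']); x=(u-d['cx'])/d['fx']; y=(v-d['cy'])/d['fy']
    if fish:
        r=np.hypot(x,y); s=np.sin(r)/r if r>1e-9 else 1; c=np.array([x*s,-y*s,-np.cos(r)])
    else: c=np.array([x,-y,-1.])
    o=-M[:3,:3].T@M[:3,3]; w=M[:3,:3].T@c; return o,w/np.linalg.norm(w)
def onz(d,u,v,z,fish=False):
    o,w=ray(d,u,v,fish); return o+w*(z-o[2])/w[2]
def proj(d,p,fish=False):
    M=np.array(d['camera_from_world']); c=M[:3,:3]@np.array(p)+M[:3,3]; x,y,z=c[0],-c[1],-c[2]
    if fish:
        r=np.hypot(x,y); t=np.arctan2(r,z); x,y=(x/r*t,y/r*t) if r>1e-9 else (0,0)
    else: x,y=x/z,y/z
    return np.array([d['cx']+d['fx']*x,d['cy']+d['fy']*y])
E
python3 - <<'E'
from h import *
for n in ['scene','side','wrist']:
    d=snap(n,n+'0'); print(n,d['fx'],d['fy'],d['cx'],d['cy'],[k for k in d],np.round(-np.array(d['camera_from_world'])[:3,:3].T@np.array(d['camera_from_world'])[:3,3],3))
print(env.sense())
E
```

```text
scene 522.7926430680604 522.7926430680604 273.98999521880023 210.06605769969255 ['color', 'fx', 'fy', 'cx', 'cy', 'camera_from_world'] [ 1.625 -0.055  1.14 ]
side 443.70893251169633 443.70893251169633 293.10858922938934 208.27607357719015 ['color', 'fx', 'fy', 'cx', 'cy', 'camera_from_world'] [0.028 0.98  0.806]
wrist 325.19226210127806 325.19226210127806 282.88519971046264 211.36549174495752 ['color', 'fx', 'fy', 'cx', 'cy', 'camera_from_world'] [ 0.228 -0.639  0.384]
{'t': 0.15, 'joint_pos': array([67.75330335, 24.44138711,  4.23111076, 92.04298472, -1.95345099,
       63.64423789, -3.84554727]), 'qd': array([-0.07940838, -0.12605957,  0.03152778, -0.22973167, -0.03393805,
       -0.09312838, -0.00118425]), 'joint_efforts': array([ 5.75118611e-03, -9.36277270e+01,  3.66945371e+00, -4.54426861e+01,
       -4.88967297e-02,  1.79676712e-02,  1.24812514e-04]), 'ee_pos': array([ 0.15957705, -0.655614  ,  0.30214296]), 'tool_rot': array([-1.79943628e+02,  3.66732682e-03,  1.36787960e+01]), 'wrist_force': array([ 0.02370797, -0.5919845 ,  0.09002189]), 'torque': array([ 0.0001531 ,  0.01697607, -0.01020017]), 'finger_gap': 1.0013608711501587}
```

View pics/scene0.png

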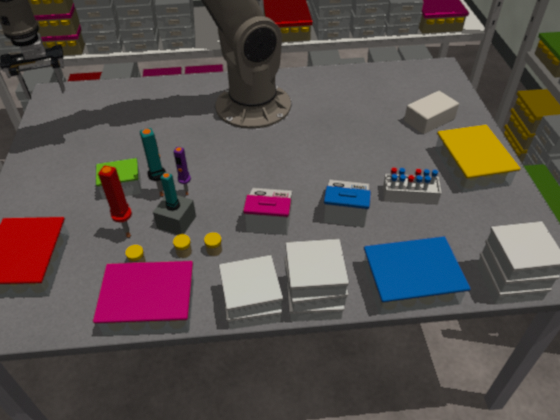

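View pics/side0.png

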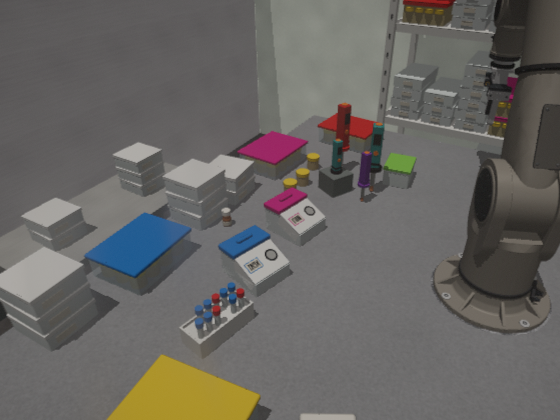

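View pics/wrist0.png

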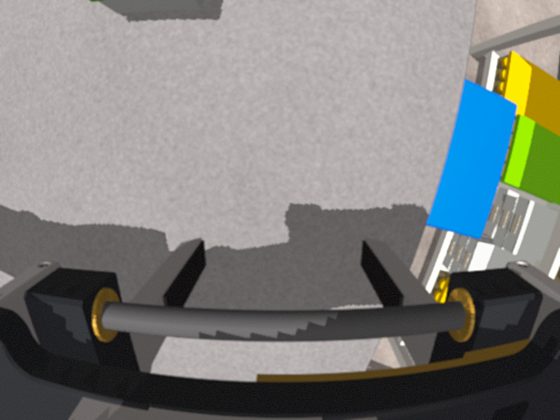

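Run:
```python
from h import *
a=load('scene0')['color'][100:260,80:380]; cv2.imwrite('pics/c1.png',cv2.cvtColor(cv2.resize(a[:, :160],None,fx=4,fy=4,interpolation=cv2.INTER_CUBIC)[:600],cv2.COLOR_RGB2BGR))
a=load('side0')['color'][90:290,210:410]; cv2.imwrite('pics/c2.png',cv2.cvtColor(cv2.resize(a,None,fx=3,fy=3,interpolation=cv2.INTER_CUBIC),cv2.COLOR_RGB2BGR))
a=load('scene0')['color'][165:245,230:390]; cv2.imwrite('pics/c3.png',cv2.cvtColor(cv2.resize(a,None,fx=5,fy=5,interpolation=cv2.INTER_CUBIC),cv2.COLOR_RGB2BGR))
```

```text
(no output)
```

View pics/c1.png

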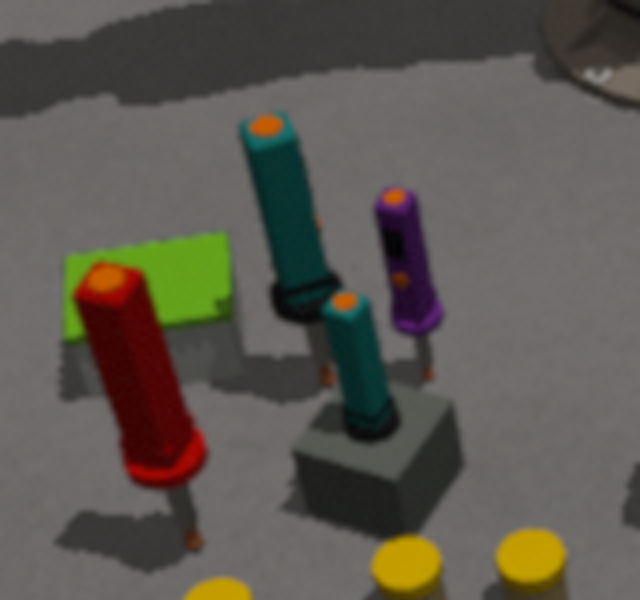

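View pics/c2.png

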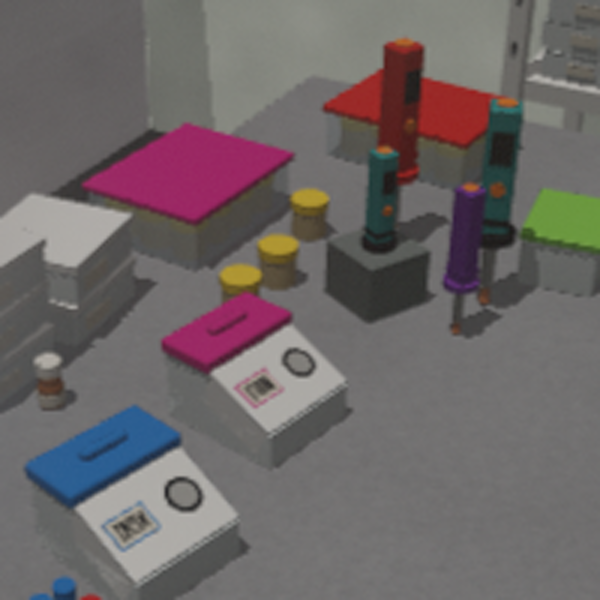

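View pics/c3.png

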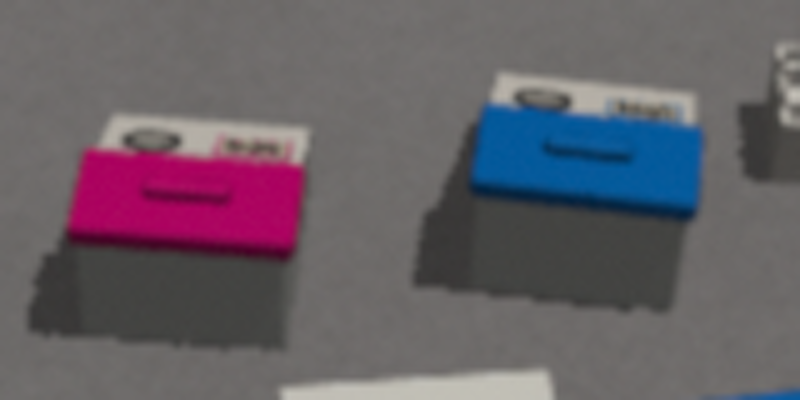

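```bash
cat >> h.py <<'E'
def tri(L):
    A=np.zeros((3,3));b=np.zeros(3)
    for d,u,v in L:
        o,w=ray(d,u,v);P=np.eye(3)-np.outer(w,w);A+=P;b+=P@o
    p=np.linalg.solve(A,b); return p,[np.round(proj(d,p)-[u,v],1) for d,u,v in L]
E
python3 - <<'E'
from h import *
s=load('scene0');d=load('side0')
np.set_printoptions(precision=4,suppress=True)
C1=lambda x,y:(x/4+80,y/4+100); C2=lambda x,y:(x/3+210,y/3+90); C3=lambda x,y:(x/5+230,y/5+165)
for n,a,b in [('wandtop',(345,300),(384,150)),('bigteal',(266,125),(507,103)),('purple',(395,197),(471,188)),('red',(106,278),(404,43))]:
    print(n,*tri([(s,*C1(*a)),(d,*C2(*b))]))
print('wandtop z188',onz(s,*C1(345,300),.188),onz(d,*C2(384,150),.188))
for n,a,b in [('bspot',(543,100),(183,494)),('blabel',(645,110),(131,526)),('pspot',(152,141),(299,362)),('plabel',(253,149),(260,387))]:
    print(n,onz(s,*C3(*a),.064),onz(d,*C2(*b),.064))
for n,a in [('bl',(473,190)),('br',(695,215)),('tl',(485,107)),('tr',(703,128))]: print(n,onz(s,*C3(*a),.094))
for n,a in [('stand L',(296,452)),('back R',(455,405)),('front',(410,478))]: print(n,onz(s,*C1(*a),.07))
E
```

```text
wandtop [ 0.5607 -0.264   0.1866] [array([-0.3, -0.4]), array([-0.3,  0.3])]
bigteal [ 0.4437 -0.3137  0.2484] [array([-0.3, -0.4]), array([-0.3,  0.3])]
purple [ 0.4471 -0.2354  0.1803] [array([-0.4, -0.6]), array([-0.4,  0.4])]
red [ 0.6026 -0.4005  0.2575] [array([-0.3, -0.4]), array([-0.2,  0.2])]
wandtop z188 [ 0.5639 -0.2628  0.188 ] [ 0.5596 -0.2639  0.188 ]
bspot [0.5258 0.2226 0.064 ] [0.5201 0.2219 0.064 ]
blabel [0.5407 0.2808 0.064 ] [0.5358 0.2798 0.064 ]
pspot [ 0.5352 -0.0106  0.064 ] [ 0.5289 -0.0121  0.064 ]
plabel [0.5482 0.0476 0.064 ] [0.5414 0.0458 0.064 ]
bl [0.6237 0.1634 0.094 ]
br [0.6559 0.2818 0.094 ]
tl [0.5586 0.1808 0.094 ]
tr [0.589  0.3012 0.094 ]
stand L [ 0.5881 -0.3153  0.07  ]
back R [ 0.5534 -0.204   0.07  ]
front [ 0.6217 -0.2344  0.07  ]
```

Candidates in the scene image are: the small teal wand in the stand (167,188), the large teal one (151,150), the purple (182,165) and the red (115,192). I choose the small teal one in the grey stand. The crop shows its guard resting on the block. Its top triangulates to z=187 mm, which matches the description.

Call:
jog_arm:
  motion:
    - [0.3,-0.2,-0.4,0,0,0,94]
    - [0.6,-0.4,-0.8,0,0,0,94]
    - [1,-0.6,-1,0,0,0,94]
  newtons: 30

```text
t: 0.52
ee_pos: [0.2428, -0.5735, 0.4048]
tool_rot: [179.9, -0.0, 13.6]
wrist_force: [1.2, -0.7, -0.7]
finger_gap: 0.997
```

Call:
jog_arm:
  motion:
    - [0.5,-0.3,0,0,0,0,94]
    - [1,-0.6,0,0,0,0,94]

```text
t: 0.78
ee_pos: [0.3266, -0.4905, 0.4028]
tool_rot: [180.0, -0.0, 13.7]
wrist_force: [1.6, 0.4, -0.1]
finger_gap: 1.002
```

```bash
python3 -c "
from h import *
s=env.sense();print(s['t'],s['joint_pos'],s['ee_pos'],s['tool_rot'])"
```

```text
0.775 [ 51.31742658  12.24174232  -1.47035602  96.02395211   0.32892686
  71.72335361 -26.56144289] [ 0.32657165 -0.49051649  0.40282119] [ 1.79986178e+02 -6.21252488e-03  1.36611399e+01]
```

```bash
cat > kin.py <<'E'
import numpy as np, itertools
from scipy.optimize import least_squares
from scipy.spatial.transform import Rotation as R
D=[([67.75330335,24.44138711,4.23111076,92.04298472,-1.95345099,63.64423789,-3.84554727],[0.15957705,-0.655614,0.30214296],[-179.943628,.00366732682,13.678796]),
([51.31742658,12.24174232,-1.47035602,96.02395211,0.32892686,71.72335361,-26.56144289],[0.32657165,-0.49051649,0.40282119],[179.986178,-.00621252488,13.6611399])]
LO=np.array([-163.25,-28.42,-70.27,12.13,-58.53,9.26,-156.51]);HI=np.array([163.25,122.38,78.77,141.07,238.53,117.41,156.51])
def fk(q,p,s):
    o1,o7,h,a,b,c,e,f=p; q=np.asarray(q)
    r=lambda ax,d:R.from_euler(ax,d,degrees=True)
    T=r('z',s[0]*q[0]+o1); P=np.array([0,0,h]); T=T*r('y',q[1])*r('z',s[1]*q[2]); P=P+T.apply([e,0,a])
    T=T*r('y',q[3])*r('z',s[2]*q[4]); P=P+T.apply([f,0,b]); T=T*r('y',q[5]); T=T*r('z',s[3]*q[6]+o7); P=P+T.apply([0,0,c]); return P,T
def res(p,s):
    L=[]
    for q,x,e in D:
        P,T=fk(q,p,s); L+=list((P-x)*10); L+=list((T*R.from_euler('xyz',e,degrees=True).inv()).as_rotvec())
    L+=list(.001*np.array([p[6],p[7],p[5]-.3])*10)
    return np.array(L)
def fit():
    best=None
    for s in itertools.product([1,-1],repeat=4):
        for o1 in (0,180,-90,90):
            for o7 in (0,90,180,270):
                k=least_squares(res,[o1,o7,.33,.56,.5,.31,0,0],args=(s,),x_scale=[10,10,.1,.1,.1,.1,.1,.1])
                if best is None or k.cost<best[0]: best=(k.cost,k.x,s)
    return best
def ik(pos,Rt,p,s,q0,free=None,n=30):
    best=[]
    rng=np.random.default_rng(0)
    for i in range(n):
        st=np.clip(np.array(q0)+(0 if i==0 else rng.normal(0,25,7)),LO+2,HI-2)
        def g(q):
            P,T=fk(q,p,s); return np.r_[(P-pos)*10,(T*Rt.inv()).as_rotvec()*3,.0005*(q-np.array(q0))/10]
        k=least_squares(g,st,bounds=(LO,HI),x_scale=20)
        P,T=fk(k.x,p,s); best.append((k.cost,np.linalg.norm(P-pos),k.x))
    return min(best,key=lambda t:t[0])
E
python3 - <<'E'
from kin import *
np.set_printoptions(precision=3,suppress=True)
c,p,s=fit(); print(c,p,s)
for q,x,e in D: print(fk(q,p,s)[0]-x)
n=np.array([-.408,.109,.906]); n/=np.linalg.norm(n)
spot=np.array([.522,.222,.064]);lab=np.array([.537,.28,.064])
for phi in (0,15,25):
  for yaw in (-15,165,75,-105):
    # wand frame: z=n, x up-slope
    y=np.array([.259,.966,0]);x=np.cross(y,n)
    W=R.from_matrix(np.c_[x,y,n])
    Tt=W*R.from_euler('x',180,degrees=True)
    Tt=R.from_rotvec(np.radians(phi)*y)*Tt*R.from_euler('z',yaw+15,degrees=True)
    out=[]
    for tgt,off in((spot,.145),(lab,.215)):
        g=tgt+off*n; pos=g-.078*Tt.apply([0,0,1])
        k=ik(pos,Tt,p,s,[-25,10,0,110,0,50,-60],n=8); out.append((round(k[1],4),k[2].round(0)))
    print(phi,yaw,out)
E
```

```text
6.4485698136436934e-06 [-6.132 83.868  0.44   0.794  0.667  0.303 -0.108  0.342] (-1, -1, -1, -1)
[-0. -0. -0.]
[0. 0. 0.]
0 -15 [(np.float64(0.0), array([ -96.,   27.,   69.,  115.,  -14.,   36., -129.])), (np.float64(0.0), array([-113.,   25.,   71.,  109.,   -4.,   47., -149.]))]
0 165 [(np.float64(0.0), array([-60.,  16., -25., 125.,  42.,  51., -39.])), (np.float64(0.0), array([-57.,  11., -26., 116.,  35.,  60., -28.]))]
0 75 [(np.float64(0.0), array([-52.,  15., -35., 125.,  43.,  53.,  49.])), (np.float64(0.0), array([-49.,  11., -36., 117.,  36.,  62.,  60.]))]
0 -105 [(np.float64(0.0), array([-92.,  24.,  37., 115.,  15.,  37., -86.])), (np.float64(0.0), array([ -68.,   11.,  -14.,  116.,   33.,   58., -115.]))]
15 -15 [(np.float64(0.0), array([ -64.,   19.,   33.,  109.,   -4.,   48., -136.])), (np.float64(0.0), array([ -64.,   13.,   16.,  105.,    6.,   58., -157.]))]
15 165 [(np.float64(0.0), array([-29.,  16., -28., 111.,  21.,  52.,   6.])), (np.float64(0.0), array([-34.,  12., -26., 106.,  17.,  60.,   8.]))]
15 75 [(np.float64(0.0), array([-16.,  18., -49., 113.,  28.,  55.,  86.])), (np.float64(0.0), array([-21.,  13., -44., 107.,  21.,  62.,  91.]))]
15 -105 [(np.float64(0.0), array([-45.,  17.,  -2., 109.,  12.,  49., -69.])), (np.float64(0.0), array([-48.,  12.,  -7., 106.,  12.,  59., -76.]))]
25 -15 [(np.float64(0.0), array([ -46.,   19.,   20.,  105.,   -8.,   57., -127.])), (np.float64(0.0), array([ -49.,   14.,   13.,  102.,   -3.,   64., -140.]))]
25 165 [(np.float64(0.0), array([-13.,  20., -33., 106.,  12.,  58.,  24.])), (np.float64(0.0), array([-21.,  15., -28., 102.,   8.,  65.,  24.]))]
25 75 [(np.float64(0.0), array([  3.,  23., -60., 108.,  23.,  62.,  99.])), (np.float64(0.0), array([ -2.,  18., -56., 103.,  16.,  67., 102.]))]
25 -105 [(np.float64(0.0), array([-29.,  19.,  -6., 105.,   2.,  57., -52.])), (np.float64(0.0), array([-35.,  14.,  -7., 102.,   2.,  64., -58.]))]
```

Call:
jog_arm:
  motion:
    - [0.5,-0.3,0,0,0,-0.17,94]
    - [0.95,-0.55,0,0,0,-0.34,94]
    - [0.95,-0.55,0,0,0,-0.51,94]
    - [0.95,-0.55,0,0,0,-0.68,94]
    - [0.95,-0.55,0,0,0,-0.89,94]
    - [0.95,-0.55,0,0,0,-0.89,94]

```text
t: 1.52
ee_pos: [0.4048, -0.416, 0.4025]
tool_rot: [-180.0, -0.0, 67.1]
wrist_force: [-0.1, 0.5, 1.0]
finger_gap: 1.002
```

```bash
python3 -c "
from h import *
s=env.sense();print(s['t'],s['joint_pos'].tolist(),s['ee_pos'].tolist(),s['tool_rot'].tolist())
d=[.562,-.2635,.34]-s['ee_pos'];print(R.from_euler('xyz',s['tool_rot'],degrees=True).inv().apply(d)*10)
snap('wrist','w1')"
```

```text
1.525 [48.99570232122603, 11.859875869629985, -11.297468588116923, 96.62363405978186, 2.4222252231996513, 71.77776113776515, 14.28405891081791] [0.4047502190170088, -0.4160250017899297, 0.40248368074801166] [-179.97997234976643, -0.012387776826522708, 67.10942228006186]
[2.01665883 0.8556009  0.6249738 ]
```

View pics/w1.png

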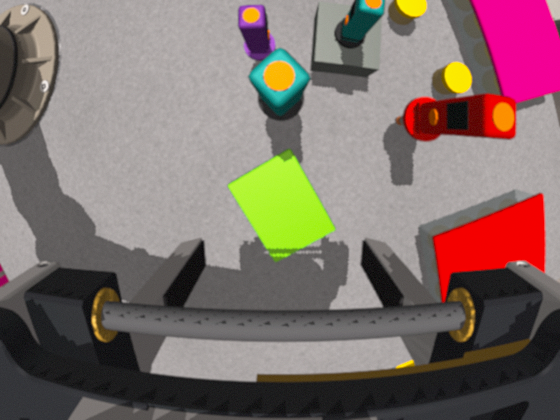

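The wrist view shows the target wand at (350,20) in its stand, with the large teal wand at (280,80), purple at (255,25) and red at (470,118). I'll move closer.

Call:
jog_arm:
  motion:
    - [0.5,0.2,0,0,0,0,94]
    - [1,0.43,0,0,0,0,94]

```text
t: 1.82
ee_pos: [0.4839, -0.3401, 0.4028]
tool_rot: [180.0, 0.0, 66.7]
wrist_force: [1.2, 0.1, -0.1]
finger_gap: 1.002
```

Call:
jog_arm:
  motion:
    - [0.3,0.3,0,0,0,0,94]
    - [0.5,0.43,0,0,0,0,94]
    - [0.5,0.43,0,0,0,0,94]

```text
t: 2.2
ee_pos: [0.5438, -0.3098, 0.4022]
tool_rot: [-180.0, -0.0, 67.0]
wrist_force: [-0.3, -0.1, -0.6]
finger_gap: 1.004
```

```bash
python3 -c "
from h import *
s=env.sense();print(s['t'],s['joint_pos'].tolist(),s['ee_pos'].tolist(),s['tool_rot'].tolist())
d=[.562,-.2635,.34]-s['ee_pos'];print(R.from_euler('xyz',s['tool_rot'],degrees=True).inv().apply(d)*10)
snap('wrist','w2')"
```

```text
2.2 [36.67180807453644, 16.747723604144017, -16.349766073916495, 90.63046682388986, 4.807430086766088, 73.35214041428954, -3.3599228840099573] [0.5437960459496926, -0.30980431759423216, 0.4021908341806488] [-179.96513370196473, -0.04610047183332338, 67.04230580856967]
[ 0.49687118 -0.01261116  0.62231612]
```

View pics/w2.png

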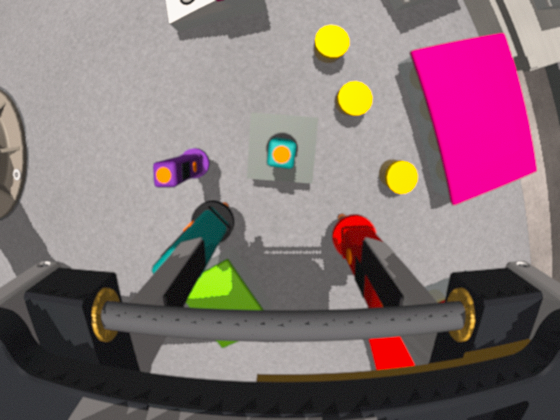

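Run:
```python
from h import *
d=load('w2')
a=d['color'][100:200,230:335]; cv2.imwrite('pics/c4.png',cv2.cvtColor(cv2.resize(a,None,fx=6,fy=6,interpolation=cv2.INTER_CUBIC),cv2.COLOR_RGB2BGR))
```

```text
(no output)
```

View pics/c4.png

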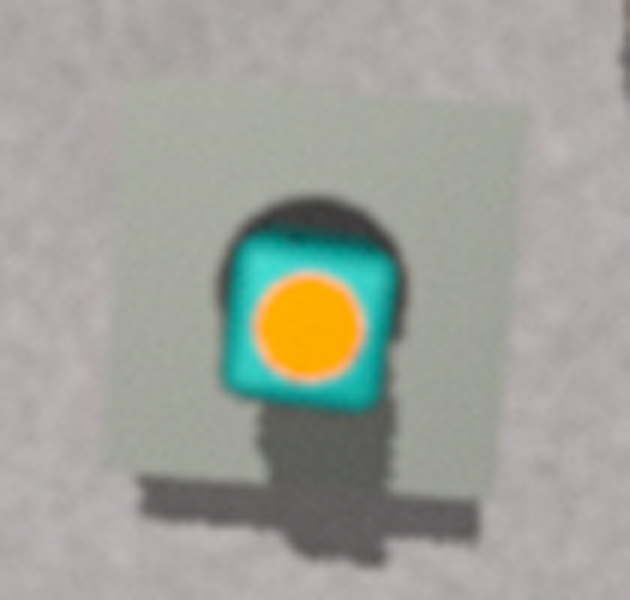

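```bash
python3 - <<'E'
from h import *
np.set_printoptions(precision=4,suppress=True)
d=load('w2'); C=lambda x,y:(x/6+230-.4,y/6+100-.4)
P=lambda x,y,z:onz(d,*C(x,y),z,True)
print('top ctr',P(309,327,.188))
st=[P(*c,.07) for c in((122,80),(527,103),(490,500),(104,470))]
print('stand',np.mean(st,0)); 
for i in range(4):
    v=st[(i+1)%4]-st[i]; print(np.linalg.norm(v),np.degrees(np.arctan2(v[1],v[0])))
hd=[P(*c,.186) for c in((238,232),(398,245),(382,412),(222,392))]
for i in range(4):
    v=hd[(i+1)%4]-hd[i]; print('h',np.linalg.norm(v),np.degrees(np.arctan2(v[1],v[0])))
E
python3 - <<'E'
import kin
from kin import *
np.set_printoptions(precision=3,suppress=True)
D+=[([48.99570232122603, 11.859875869629985, -11.297468588116923, 96.62363405978186, 2.4222252231996513, 71.77776113776515, 14.28405891081791],[0.4047502190170088, -0.4160250017899297, 0.40248368074801166],[-179.97997234976643, -0.012387776826522708, 67.10942228006186]),
([36.67180807453644, 16.747723604144017, -16.349766073916495, 90.63046682388986, 4.807430086766088, 73.35214041428954, -3.3599228840099573],[0.5437960459496926, -0.30980431759423216, 0.4021908341806488],[-179.96513370196473, -0.04610047183332338, 67.04230580856967])]
print(fit())
E
```

```text
top ctr [ 0.5617 -0.2628  0.188 ]
stand [ 0.5614 -0.2626  0.07  ]
0.08521468227995307 -26.267467797456003
0.08542262466433401 -117.64480994412692
0.08323281515044126 152.47098119782686
0.08356546925773829 63.69739458947399
h 0.0243352811793907 -27.681385837949918
h 0.02576998623116239 -118.16186813076521
h 0.02470687132870512 149.7767420279046
h 0.024679774297682068 61.01056378039294
(np.float64(0.003407226637652853), array([-5.911, 84.089,  2.495,  0.579,  0.48 ,  2.51 ,  0.007, -0.004]), (-1, -1, -1, -1))
```

```bash
cat >> kin.py <<'E'
D+=[([48.99570232122603, 11.859875869629985, -11.297468588116923, 96.62363405978186, 2.4222252231996513, 71.77776113776515, 14.28405891081791],[0.4047502190170088, -0.4160250017899297, 0.40248368074801166],[-179.97997234976643, -0.012387776826522708, 67.10942228006186]),
([36.67180807453644, 16.747723604144017, -16.349766073916495, 90.63046682388986, 4.807430086766088, 73.35214041428954, -3.3599228840099573],[0.5437960459496926, -0.30980431759423216, 0.4021908341806488],[-179.96513370196473, -0.04610047183332338, 67.04230580856967])]
E
python3 - <<'E'
from kin import *
np.set_printoptions(precision=3,suppress=True)
c,p,s=fit()
print(c,p,s);print(res(p,s)[:-3].reshape(-1,6))
E
```

```text
0.003407226637652853 [-5.911 84.089  2.495  0.579  0.48   2.51   0.007 -0.004] (-1, -1, -1, -1)
[[-0.045 -0.01  -0.028  0.    -0.    -0.   ]
 [ 0.018  0.035 -0.    -0.     0.    -0.   ]
 [ 0.02   0.026  0.014  0.    -0.    -0.   ]
 [ 0.009 -0.019  0.014  0.    -0.    -0.   ]]
```

Call:
jog_arm:
  motion:
    - [0.2,0,0.3,0,-0.12,0.08,94]
    - [0.4,0,0.4,0,-0.25,0.08,94]
    - [0.4,0,0.4,0,-0.25,0.08,94]

```text
t: 2.62
ee_pos: [0.5586, -0.2718, 0.3616]
tool_rot: [179.4, 15.1, 62.4]
wrist_force: [-0.7, -0.5, -0.2]
finger_gap: 1.001
```

```bash
python3 -c "
from h import *
s=env.sense();print(s['t'],s['joint_pos'].tolist(),s['ee_pos'].tolist(),s['tool_rot'].tolist())"
```

```text
2.625 [25.40469905701055, 18.255001386764974, -14.940388045937686, 94.6884933785825, 20.168677557674677, 72.59531845319007, -23.46723500850046] [0.5585707220804973, -0.2717785168965872, 0.3615919745217859] [179.43983754211342, 15.053609030005175, 62.35577292796101]
```

```bash
cat > kin.py <<'E'
import numpy as np
from scipy.optimize import least_squares
from scipy.spatial.transform import Rotation as R
D=[([67.75330335,24.44138711,4.23111076,92.04298472,-1.95345099,63.64423789,-3.84554727],[0.15957705,-0.655614,0.30214296],[-179.943628,.00366732682,13.678796]),
([51.31742658,12.24174232,-1.47035602,96.02395211,0.32892686,71.72335361,-26.56144289],[0.32657165,-0.49051649,0.40282119],[179.986178,-.00621252488,13.6611399]),
([48.99570232122603, 11.859875869629985, -11.297468588116923, 96.62363405978186, 2.4222252231996513, 71.77776113776515, 14.28405891081791],[0.4047502190170088, -0.4160250017899297, 0.40248368074801166],[-179.97997234976643, -0.012387776826522708, 67.10942228006186]),
([36.67180807453644, 16.747723604144017, -16.349766073916495, 90.63046682388986, 4.807430086766088, 73.35214041428954, -3.3599228840099573],[0.5437960459496926, -0.30980431759423216, 0.4021908341806488],[-179.96513370196473, -0.04610047183332338, 67.04230580856967]),
([25.40469905701055, 18.255001386764974, -14.940388045937686, 94.6884933785825, 20.168677557674677, 72.59531845319007, -23.46723500850046],[0.5585707220804973, -0.2717785168965872, 0.3615919745217859],[179.43983754211342, 15.053609030005175, 62.35577292796101])]
LO=np.array([-163.25,-28.42,-70.27,12.13,-58.53,9.26,-156.51]);HI=np.array([163.25,122.38,78.77,141.07,238.53,117.41,156.51])
O1,O7=-5.911,84.089
def rots(q):
    r=lambda ax,d:R.from_euler(ax,d,degrees=True)
    T1=r('z',O1-q[0]); T2=T1*r('y',q[1]); T3=T2*r('z',-q[2]); T4=T3*r('y',q[3]); T5=T4*r('z',-q[4]); T6=T5*r('y',q[5]); T7=T6*r('z',O7-q[6])
    return T1,T2,T3,T4,T5,T6,T7
def feat(q):
    T1,T2,T3,T4,T5,T6,T7=rots(q); ez=np.eye(3)
    # h, base xy ; upper arm offset(in T3) ; forearm (in T5); tool (T6)
    cols=[ez[:,2],T3.apply([0,0,1]),T5.apply([0,0,1]),T6.apply([0,0,1]), T1.apply([1,0,0]),T1.apply([0,1,0]),T3.apply([1,0,0]),T3.apply([0,1,0]),T5.apply([1,0,0]),T5.apply([0,1,0]),T6.apply([1,0,0])]
    return np.array(cols).T,T7
def fit():
    A=[];b=[]
    for q,x,e in D: A.append(feat(q)[0]); b.append(np.array(x))
    A=np.vstack(A); b=np.concatenate(b); pr=np.array([.33,.57,.49,.32]+[0]*7); w=np.diag([1e-3]*4+[5e-3]*7)
    k=np.linalg.lstsq(np.vstack([A,w]),np.r_[b,w@pr],rcond=None)[0]; return k,(A@k-b).reshape(-1,3)
L,RES=fit()
def fk(q):
    F,T=feat(q); return F@L,T
def ik(pos,Rt,q0,n=1,sig=25):
    best=[]; rng=np.random.default_rng(0)
    for i in range(n):
        st=np.clip(np.array(q0,float)+(0 if i==0 else rng.normal(0,sig,7)),LO+2,HI-2)
        def g(q):
            P,T=fk(q); return np.r_[(P-pos)*10,(T*Rt.inv()).as_rotvec()*3,.0005*(q-np.array(q0))/10]
        k=least_squares(g,st,bounds=(LO,HI),x_scale=20); P,T=fk(k.x); best.append((k.cost,np.linalg.norm(P-pos),k.x))
    return min(best,key=lambda t:t[0])
E
python3 - <<'E'
from kin import *
np.set_printoptions(precision=4,suppress=True)
print(L);print(RES*1000)
for q,x,e in D: print((rots(q)[-1]*R.from_euler('xyz',e,degrees=True).inv()).magnitude())
np.set_printoptions(precision=0)
n=np.array([-.408,.109,.906]); n/=np.linalg.norm(n)
spot=np.array([.522,.222,.064]);lab=np.array([.537,.28,.064])
y=np.array([.259,.966,0]);y/=np.linalg.norm(y);x=np.cross(y,n)
W=R.from_matrix(np.c_[x,y,n])
for phi in (0,8,15):
  for yaw in (165,75,120,30):
    Tt=R.from_rotvec(np.radians(phi)*y)*W*R.from_euler('x',180,degrees=True)*R.from_euler('z',-(yaw+15),degrees=True)
    out=[]
    for tgt,off in((spot,.145),(lab,.215)):
        pos=tgt+off*n-.078*Tt.apply([0,0,1]); k=ik(pos,Tt,[-25,15,-15,105,10,55,0],n=6); out.append((round(k[1],4),k[2]))
    print(phi,yaw,out)
E
```

```text
[ 0.2274  0.5923  0.4444  0.1893  0.0031 -0.022   0.0246  0.0217  0.0746
  0.0008 -0.0386]
[[-3.2124 -0.8917 -0.123 ]
 [ 3.2525  1.9152 -1.0218]
 [ 1.4906  2.2161  1.2441]
 [ 0.5432 -4.6126 -0.9418]
 [-2.2281  1.4696  0.8426]]
0.0001016727661398457
2.7273467138292442e-05
4.238369628295307e-05
0.0001040292766898707
0.027033918636380976
0 165 [(np.float64(0.0), array([-34.,  12., -15., 125.,  43.,  37.,  -6.])), (np.float64(0.0), array([-36.,   9., -20., 116.,  35.,  49.,  -2.]))]
0 75 [(np.float64(0.0), array([-48.,  12.,   1., 125.,  38.,  34., -91.])), (np.float64(0.0), array([-44.,   9., -10., 117.,  33.,  48., -90.]))]
0 120 [(np.float64(0.0), array([-40.,  12.,  -7., 125.,  40.,  35., -49.])), (np.float64(0.0), array([-40.,   9., -15., 117.,  34.,  48., -46.]))]
0 30 [(np.float64(0.0), array([ -59.,   12.,   15.,  125.,   33.,   32., -131.])), (np.float64(0.0), array([ -48.,    9.,   -5.,  117.,   32.,   47., -134.]))]
8 165 [(np.float64(0.0), array([-27.,  13., -17., 121.,  28.,  40.,  11.])), (np.float64(0.0), array([-31.,  10., -20., 113.,  23.,  51.,  10.]))]
8 75 [(np.float6
[... 340 characters left out ...]
.,   37., -114.])), (np.float64(0.0), array([ -45.,    9.,   -4.,  113.,   20.,   50., -121.]))]
15 165 [(np.float64(0.0), array([-22.,  14., -20., 117.,  18.,  44.,  23.])), (np.float64(0.0), array([-27.,  11., -21., 110.,  15.,  55.,  20.]))]
15 75 [(np.float64(0.0), array([-36.,  13.,  -2., 118.,  11.,  43., -61.])), (np.float64(0.0), array([-37.,  10.,  -9., 110.,  12.,  54., -67.]))]
15 120 [(np.float64(0.0), array([-29.,  13., -11., 117.,  14.,  44., -19.])), (np.float64(0.0), array([-32.,  11., -15., 110.,  13.,  55., -24.]))]
15 30 [(np.float64(0.0), array([ -43.,   13.,    6.,  118.,    8.,   43., -103.])), (np.float64(0.0), array([ -42.,   10.,   -3.,  110.,   11.,   54., -111.]))]
```

```bash
cat >> h.py <<'E'
np.set_printoptions(precision=4,suppress=True)
def go(pos,Rt):
    s=env.sense(); Rc=R.from_euler('xyz',s['tool_rot'],degrees=True)
    sh=Rc.inv().apply(np.array(pos)-s['ee_pos'])*10; tn=np.degrees((Rc.inv()*Rt).as_rotvec())/60
    print('t',s['t'],'shift',sh,'turn',tn,'F',s['wrist_force'],'gap',s['finger_gap']); return sh,tn
def down(yaw): return R.from_euler('xyz',[180,0,yaw],degrees=True)
E
python3 -c "
from h import *
go([.5615,-.2627,.32],down(62.5))"
```

```text
t 2.625 shift [ 0.1988 -0.0199  0.3771] turn [ 0.009   0.2509 -0.0012] F [-0.732  -0.4703 -0.2451] gap 1.001157070856342
```

Call:
jog_arm:
  motion:
    - [0.1,-0.01,0.19,0.009,0.12,0,94]
    - [0.2,-0.02,0.377,0.009,0.251,0,94]
    - [0.2,-0.02,0.377,0.009,0.251,0,94]
    - [0.2,-0.02,0.377,0.009,0.251,0,94]

```text
t: 3.12
ee_pos: [0.5609, -0.2662, 0.3221]
tool_rot: [179.9, 0.1, 62.2]
wrist_force: [0.3, 0.2, 0.8]
finger_gap: 1.001
```

```bash
python3 -c "
from h import *
go([.5615,-.2627,.228],down(62.5))
d=snap('wrist','w3'); print(proj(d,[.5615,-.2627,.188],True)); s=env.sense();print(s['ee_pos'],s['tool_rot'])
Rc=R.from_euler('xyz',s['tool_rot'],degrees=True)
print('grasp px',proj(d,s['ee_pos']+Rc.apply([0,0,.078]),True), proj(d,s['ee_pos']+Rc.apply([0,0.047,.097]),True))"
```

```text
t 3.125 shift [ 0.0351 -0.0135  0.9411] turn [ 0.0023  0.0011 -0.0055] F [0.3355 0.1834 0.8051] gap 1.00083388038938
[281.0194 229.6729]
[ 0.5613 -0.2655  0.3222] [179.8472   0.0386  62.2483]
grasp px [283.2584 265.8273] [361.5432 251.9169]
```

View pics/w3.png

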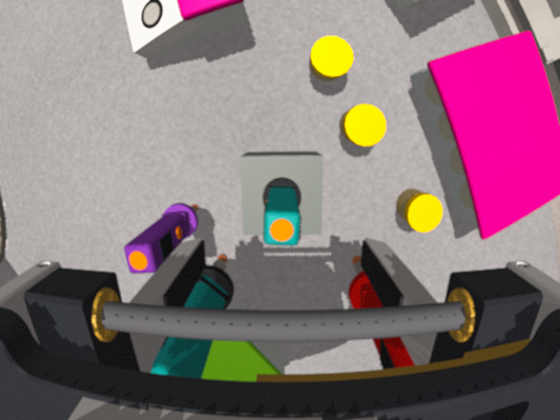

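The orange top is at (281,230), where I predicted it (281,229.7), and the stand edges line up with the tool. I'll go down now.

Call:
jog_arm:
  motion:
    - [0.03,-0.012,0.2,0,0,-0.005,94]
    - [0.035,-0.012,0.45,0,0,-0.005,94]
    - [0.035,-0.012,0.7,0,0,-0.005,94]
    - [0.035,-0.012,0.94,0,0,-0.005,94]
    - [0.035,-0.012,0.94,0,0,-0.005,94]
    - [0.035,-0.012,0.94,0,0,-0.005,94]

```text
t: 3.92
ee_pos: [0.5627, -0.2614, 0.2284]
tool_rot: [179.8, -0.1, 62.6]
wrist_force: [-0.4, -0.4, 0.7]
finger_gap: 1.002
```

```bash
python3 -c "
from h import *
go([.5615,-.2627,.228],down(62.5)); snap('wrist','w4');s=env.sense();print(s['ee_pos'],s['tool_rot'])"
```

```text
t 3.925 shift [-0.0169 -0.0043  0.0044] turn [ 0.0028 -0.0009  0.0017] F [-0.4403 -0.4456  0.6986] gap 1.0022586868472905
[ 0.5627 -0.2615  0.2286] [179.806   -0.0641  62.5949]
```

View pics/w4.png

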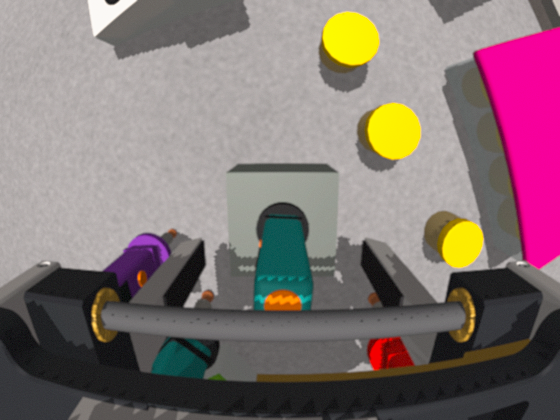

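The handle is centred between the fingers, so I'll close the gripper.

Call:
jog_arm:
  motion:
    - [-0.01,0,0,0,0,0,60]
    - [-0.01,0,0,0,0,0,40]
    - [-0.01,0,0,0,0,0,30]
    - [-0.01,0,0,0,0,0,15]
    - [-0.01,0,0,0,0,0,15]
    - [-0.01,0,0,0,0,0,15]
    - [-0.01,0,0,0,0,0,15]
    - [-0.01,0,0,0,0,0,15]
  newtons: 30

```text
t: 4.97
ee_pos: [0.5614, -0.2625, 0.227]
tool_rot: [179.9, -0.1, 62.6]
wrist_force: [0.2, 0.9, -0.5]
finger_gap: 0.278
```

Call:
jog_arm:
  motion:
    - [0,0,0,0,0,0,15]
    - [0,0,0,0,0,0,15]
    - [0,0,-0.1,0,0,0,15]
    - [0,0,-0.1,0,0,0,15]

```text
t: 5.48
ee_pos: [0.5618, -0.2626, 0.2381]
tool_rot: [179.8, -0.1, 62.6]
wrist_force: [0.1, 0.0, -2.5]
finger_gap: 0.279
```

Call:
jog_arm:
  motion:
    - [0,0,-0.3,0,0,0,15]
    - [0,0,-0.65,0,0,0,15]
    - [0,0,-1,0,0,0,15]
    - [0,0,-1,0,0,0,15]

```text
t: 5.98
ee_pos: [0.5621, -0.2628, 0.34]
tool_rot: [179.6, -0.1, 62.6]
wrist_force: [1.1, -0.1, -2.4]
finger_gap: 0.28
```

Call:
jog_arm:
  motion:
    - [0,0,-0.4,0,0,0,15]
    - [0,0,-0.8,0,0,0,15]
    - [0,0,-0.8,0,0,0,15]

```text
t: 6.35
ee_pos: [0.5617, -0.2627, 0.4192]
tool_rot: [179.7, -0.1, 62.6]
wrist_force: [-0.3, -0.2, -2.4]
finger_gap: 0.28
```

```bash
python3 -c "
from h import *
s=env.sense();print(s['joint_pos'],s['ee_pos'],s['tool_rot'],s['wrist_force'],s['torque'],s['finger_gap'])
snap('wrist','w5');snap('scene','s5');snap('side','d5')
go([.44,.24,.42],down(62.5))
for n in ('s5','d5'):
  c=load(n);p=s['ee_pos'];
  for z in (.041,.223):
    u,v=proj(c,p-np.array([0,0,z]));print(n,z,u,v)
  a=c['color'];u,v=map(int,proj(c,p-np.array([0,0,.13])));a=a[max(v-70,0):v+70,max(u-70,0):u+70];cv2.imwrite('pics/c'+n+'.png',cv2.cvtColor(cv2.resize(a,None,fx=4,fy=4,interpolation=cv2.INTER_CUBIC),cv2.COLOR_RGB2BGR)); print(u-70,v-70)
"
```

```text
[ 33.151   15.6166 -17.594   90.1219   4.8038  74.6916 -12.5197] [ 0.5617 -0.2627  0.4192] [179.6954  -0.0957  62.5574] [-0.2781 -0.1877 -2.3657] [-0.0665 -0.0535 -0.0351] 0.28034723176786763
t 6.5 shift [ 3.9041 -3.3863 -0.0395] turn [-0.0004 -0.0011  0.0011] F [ 0.3182  0.2625 -2.1082] gap 0.28063245172382234
s5 0.041 153.40333096673982 116.75936858629927
s5 0.223 165.80291697386153 172.181494186591
89 75
d5 0.041 340.99410950180686 82.8404959594119
d5 0.223 337.42906486202605 137.68809818287735
269 40
```

View pics/cs5.png

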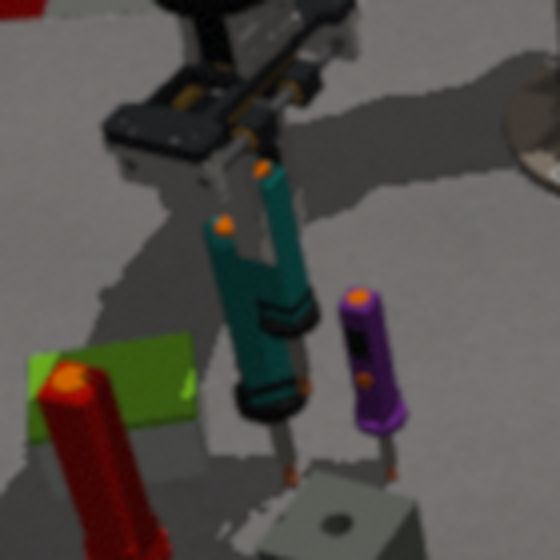

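View pics/cd5.png

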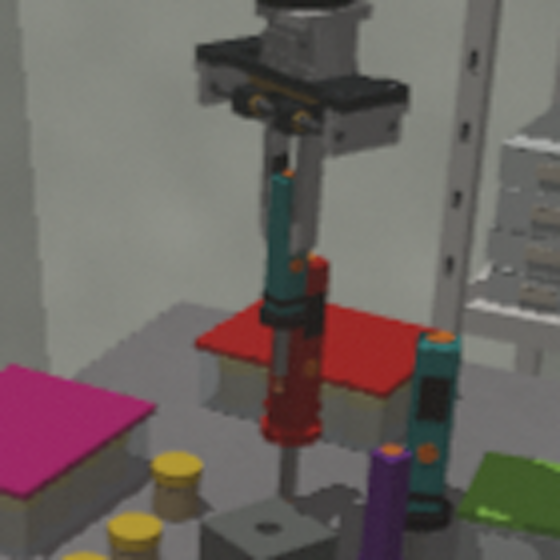

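The small teal wand is out of the stand, with its tip seen where predicted. Now I'll carry it across at a height that clears everything.

Call:
jog_arm:
  motion:
    - [0.35,-0.3,0,0,0,0,15]
    - [0.7,-0.6,0,0,0,0,15]
    - [0.98,-0.85,0,0,0,0,15]

```text
t: 6.88
ee_pos: [0.5299, -0.1347, 0.4155]
tool_rot: [-180.0, -0.1, 62.6]
wrist_force: [1.2, -0.2, -1.4]
finger_gap: 0.284
```

Call:
jog_arm:
  motion:
    - [0.35,-0.3,0,0,0,0,15]
    - [0.7,-0.6,0,0,0,0,15]
    - [0.98,-0.85,0,0,0,0,15]

```text
t: 7.25
ee_pos: [0.4995, -0.0087, 0.4157]
tool_rot: [-180.0, -0.0, 62.6]
wrist_force: [0.3, 0.8, -2.2]
finger_gap: 0.279
```

Call:
jog_arm:
  motion:
    - [0.35,-0.3,0,0,0,0,15]
    - [0.7,-0.6,0,0,0,0,15]
    - [0.98,-0.85,0,0,0,0,15]

```text
t: 7.62
ee_pos: [0.4692, 0.1173, 0.4158]
tool_rot: [180.0, -0.0, 62.6]
wrist_force: [0.7, 0.6, -1.6]
finger_gap: 0.282
```

```bash
python3 -c "
from h import *
s=env.sense();print(s['joint_pos'],s['ee_pos'],s['tool_rot'],s['wrist_force'],s['torque'],s['finger_gap'])
snap('wrist','w6')
go([.44,.24,.42],down(62.5))
"
```

```text
[ 11.6318   3.0918 -34.209  105.4614   1.8187  71.9704 -50.4912] [0.4692 0.1173 0.4158] [179.9941  -0.0198  62.6098] [ 0.6915  0.6353 -1.6152] [ 0.0048 -0.0918  0.0095] 0.2816218913661031
t 7.675 shift [ 0.9253 -0.7877 -0.0377] turn [-0.0004 -0.0015  0.006 ] F [-2.4455  6.463  -2.8649] gap 0.27428309179223864
```

View pics/w6.png

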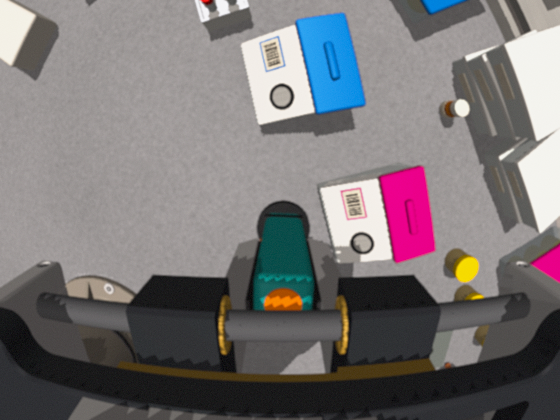

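Run:
```python
from h import *
d=load('w6')
a=d['color'][5:130,235:370]; cv2.imwrite('pics/c6.png',cv2.cvtColor(cv2.resize(a,None,fx=5.5,fy=4.8 if 0 else 5.5,interpolation=cv2.INTER_CUBIC)[:600],cv2.COLOR_RGB2BGR))
a=load('side0')['color'][215:300,215:300]; cv2.imwrite('pics/c7.png',cv2.cvtColor(cv2.resize(a,None,fx=7,fy=7,interpolation=cv2.INTER_CUBIC),cv2.COLOR_RGB2BGR))
```

```text
(no output)
```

View pics/c6.png

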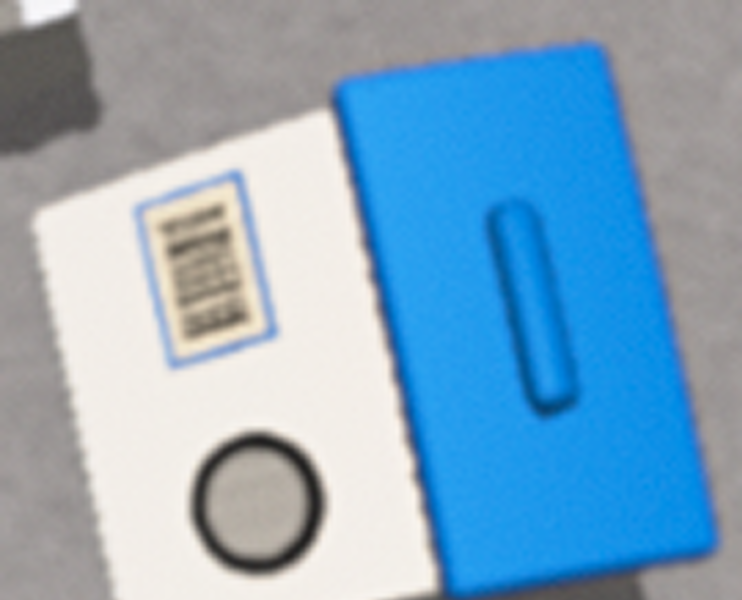

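View pics/c7.png

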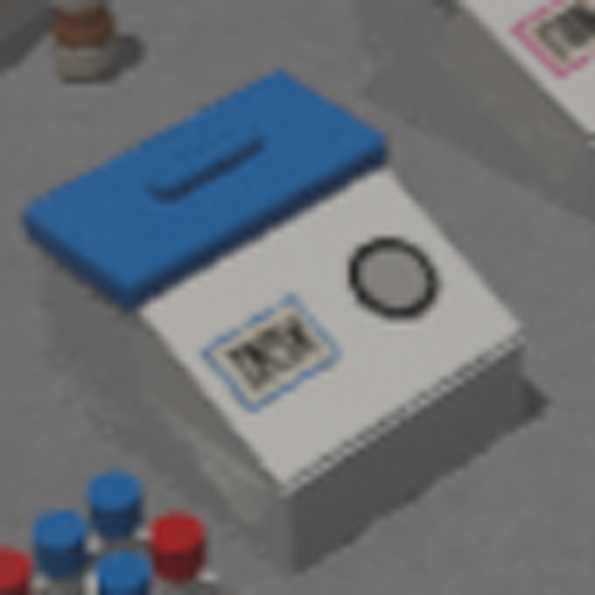

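Run:
```python
from h import *
d=load('w6');s=load('side0')
A=lambda x,y:(x/5.5+235-.4,y/5.5+5-.4); B=lambda x,y:(x/7+215-.4,y/7+215-.4)
sp=[onz(d,*A(258,503),.064,True),onz(s,*B(394,278),.064)]
lb=[onz(d,*A(206,270),.064,True),onz(s,*B(272,352),.064)]
for a,b in zip(sp,lb): v=b-a; print(a,b,np.linalg.norm(v),np.degrees(np.arctan2(-v[0],v[1])))
# triangulate wrist+side
for (p,q) in (((258,503),(394,278)),((206,270),(272,352))):
    M=np.zeros((3,3));bb=np.zeros(3)
    for o,w in (ray(d,*A(*p),True),ray(s,*B(*q))):
        P=np.eye(3)-np.outer(w,w);M+=P;bb+=P@o
    print('tri',np.linalg.solve(M,bb))
c=[onz(d,*A(*x),.094,True) for x in((338,85),(603,43),(718,550),(446,594))]
for i in range(4):
    v=c[(i+1)%4]-c[i]; print(np.linalg.norm(v),np.degrees(np.arctan2(v[1],v[0])))
# label edges on the sloped plane
yaw=np.radians(-15); xc=np.array([np.cos(yaw),np.sin(yaw),0]); n=np.cos(np.radians(25))*np.array([0,0,1])-np.sin(np.radians(25))*xc
def onp(dd,px,f): o,w=ray(dd,*px,f); return o+w*((sp[0]-o)@n)/(w@n)
for dd,F,f,cs in ((d,A,True,((137,208),(240,172),(277,335),(172,366))),(s,B,False,((203,353),(295,297),(339,352),(250,408)))):
    k=[onp(dd,F(*x),f) for x in cs]; print('lab',np.mean(k,0))
    for i in range(4):
        v=k[(i+1)%4]-k[i]; print(np.linalg.norm(v),np.degrees(np.arctan2(v[1],v[0])), np.degrees(np.arctan2(v[2],np.hypot(v[0],v[1]))))
```

```text
[0.5219 0.223  0.064 ] [0.5377 0.2806 0.064 ] 0.05969565421332049 -15.353352453109562
[0.5211 0.2208 0.064 ] [0.5372 0.2786 0.064 ] 0.05998572113739562 -15.556832758329548
tri [0.5211 0.2225 0.0653]
tri [0.537  0.28   0.0652]
0.06263338614948498 -14.699693934102381
0.12414953524359254 -105.68609409112193
0.06366156451941625 163.82774577838697
0.12253550112765947 73.8298708181277
lab [0.5377 0.2807 0.0642]
0.028601678797862896 -15.048817154449624 24.99999203444089
0.04236132659131698 -105.47240003411122 -0.22028017251902623
0.028607950717082987 164.28560344681637 -24.99829411226487
0.04206018981978182 74.51871857466953 0.22442142746040875
lab [0.537  0.2787 0.0641]
0.04415298021569204 -104.94972142752248 0.023445279069847898
0.026820065145661424 163.36065843641117 -24.991017186963486
0.04289129597321797 75.02758108158301 -0.012861268849830694
0.026797061294626248 -13.664092130209037 24.99403478959499
```

```bash
cat >> h.py <<'E'
YC=np.radians(-15.5); XC=np.array([np.cos(YC),np.sin(YC),0]); YCv=np.array([-np.sin(YC),np.cos(YC),0])
N=np.cos(np.radians(25))*np.array([0,0,1])-np.sin(np.radians(25))*XC
SPOT=np.array([.5216,.222,.064]); LAB=np.array([.5375,.2797,.064]); DT=.222
RT=R.from_rotvec(-np.radians(25)*YCv)*down(62.6)
E
python3 -c "
from h import *
print(N,RT.apply([0,0,-1]))
go(LAB+(DT+.07)*N,RT);go(LAB+(DT+.10)*N,RT)
"
```

```text
[-0.4072  0.1129  0.9063] [-0.4072  0.1129  0.9063]
t 7.675 shift [ 1.4729 -1.3095  0.877 ] turn [-0.4083  0.0835  0.0039] F [-2.4455  6.463  -2.8649] gap 0.27428309179223864
t 7.675 shift [ 1.4478 -1.4337  0.6051] turn [-0.4083  0.0835  0.0039] F [-2.4455  6.463  -2.8649] gap 0.27428309179223864
```

Call:
jog_arm:
  motion:
    - [0.3,-0.3,0.05,-0.05,0.01,0,15]
    - [0.6,-0.6,0.1,-0.12,0.025,0,15]
    - [0.8,-0.8,0.15,-0.2,0.04,0,15]
    - [0.8,-0.8,0.15,-0.2,0.04,0,15]

```text
t: 8.18
ee_pos: [0.4343, 0.2255, 0.4008]
tool_rot: [167.9, -2.4, 63.1]
wrist_force: [-0.2, -1.1, -2.5]
finger_gap: 0.278
```

```bash
python3 -c "
from h import *
s=env.sense();print(s['joint_pos'],s['ee_pos'],s['tool_rot'])
go(LAB+(DT+.09)*N,RT)
"
```

```text
[  2.2651   0.4477 -42.2477 110.5029  11.803   62.6728 -71.9606] [0.4343 0.2255 0.4008] [167.9113  -2.3931  63.0943]
t 8.175 shift [ 0.6667 -0.7227  0.4266] turn [-0.2066  0.0444  0.0043] F [-0.2214 -1.062  -2.4521] gap 0.2781021572673486
```

Call:
jog_arm:
  motion:
    - [0.2,-0.2,0.1,-0.06,0.01,0,15]
    - [0.4,-0.45,0.2,-0.12,0.025,0.002,15]
    - [0.6,-0.65,0.33,-0.18,0.04,0.004,15]
    - [0.667,-0.723,0.427,-0.2066,0.0444,0.004,15]
    - [0.667,-0.723,0.427,-0.2066,0.0444,0.004,15]
    - [0.667,-0.723,0.427,-0.2066,0.0444,0.004,15]

```text
t: 8.93
ee_pos: [0.4134, 0.3124, 0.348]
tool_rot: [155.5, -5.0, 63.3]
wrist_force: [-0.1, 0.8, -2.0]
finger_gap: 0.277
```

```bash
cat > look.py <<'E'
from h import *
import sys
tag=sys.argv[1]
s=env.sense();print(s['joint_pos'],s['ee_pos'],s['tool_rot'],s['torque'])
for n in('scene','side','wrist'): snap(n,tag+n)
s=env.sense(); Rc=R.from_euler('xyz',s['tool_rot'],degrees=True); tip=s['ee_pos']+Rc.apply([0,0,DT]); w=-Rc.apply([0,0,1])
for nm,T in(('LAB',LAB),('SPOT',SPOT)):
    h=(tip-T)@N; o=tip-w*h/(w@N)-T; print(nm,'height',h,'off along slope/width',o@np.cross(YCv,N),o@YCv)
print('angle',np.degrees(np.arccos(w@N)))
for n in('scene','side'):
    c=load(tag+n); print(n,'tip pred',proj(c,tip),'top pred',proj(c,tip+.183*w))
    u,v=map(int,proj(c,tip)); u0,v0=u-60,v-75
    a=c['color'][max(v0,0):v0+120,max(u0,0):u0+120]; print('crop org',u0,v0)
    cv2.imwrite(f'pics/{tag}{n}c.png',cv2.cvtColor(cv2.resize(a,None,fx=5,fy=5,interpolation=cv2.INTER_CUBIC),cv2.COLOR_RGB2BGR))
go(LAB+(DT+.07)*N,RT)
E
python3 look.py a
```

```text
[  -9.5444    6.6875  -49.3324  114.9204   34.6594   58.4912 -104.0729] [0.4134 0.3124 0.348 ] [155.5338  -5.0018  63.3417] [ 0.1086  0.5042 -0.0186]
LAB height 0.09017180595794025 off along slope/width 0.003954975476167485 -0.0019424555007275565
SPOT height 0.09021319300391112 off along slope/width 0.0038662389553200172 0.05790804998494012
angle 0.08928025622200146
scene tip pred [361.5333 157.1424] top pred [369.8102  93.0864]
crop org 301 82
side tip pred [261.5648 244.8926] top pred [283.4344 198.576 ]
crop org 201 169
t 9.075 shift [ 0.0066 -0.0406  0.2017] turn [ 0.0007  0.0013 -0.0058] F [-0.3114 -0.3135 -0.8304] gap 0.2782051724909337
```

View pics/asidec.png

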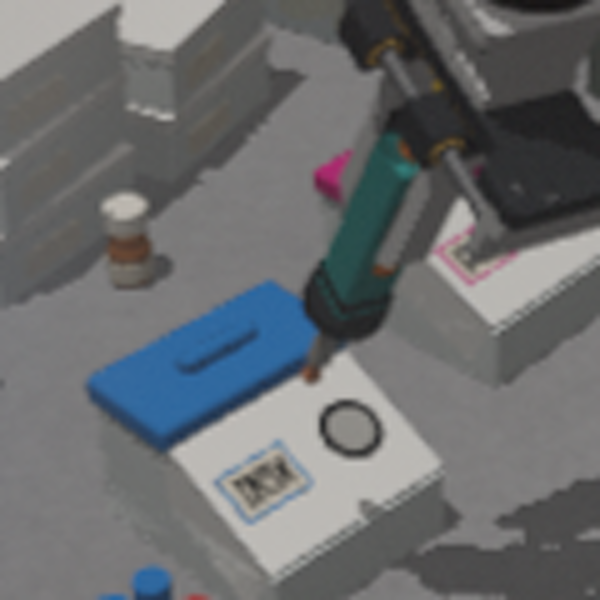

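View pics/ascenec.png

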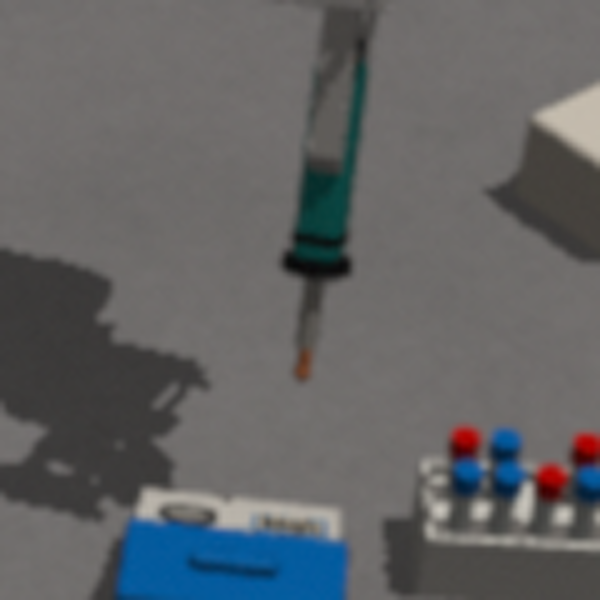

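View pics/awrist.png

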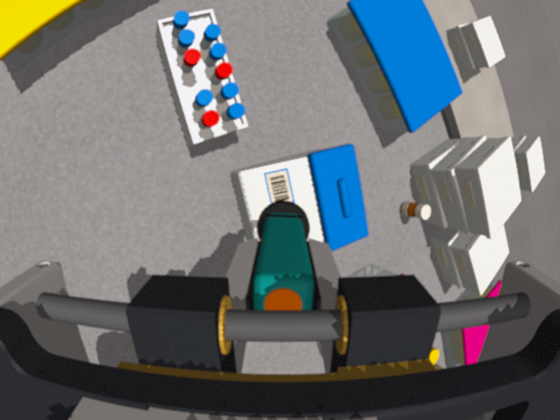

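Run:
```python
from h import *
s=load('side0');B=lambda x,y:(x/7+215-.4-1.8,y/7+215-.4+.5)
print(onz(s,*B(394,278),.064),onz(s,*B(272,352),.064))
# wrist view now
d=load('awrist');a=d['color'][140:255,225:375]; cv2.imwrite('pics/c8.png',cv2.cvtColor(cv2.resize(a,None,fx=5,fy=5,interpolation=cv2.INTER_CUBIC),cv2.COLOR_RGB2BGR))
for z in (.064,): print([(proj(d,LAB,True)-[225,140])*5])
c=[LAB+a*.013*np.cross(YCv,N)+b*.02*YCv for a in(-1,1) for b in(-1,1)]
print([(proj(d,k,True)-[225,140])*5 for k in c])
```

```text
[0.5241 0.2249 0.064 ] [0.5401 0.2825 0.064 ]
[array([272.9614, 240.4947])]
[array([239.2005, 328.829 ]), array([203.3708, 173.0535]), array([341.4739, 307.1236]), array([307.5277, 150.4238])]
```

View pics/c8.png

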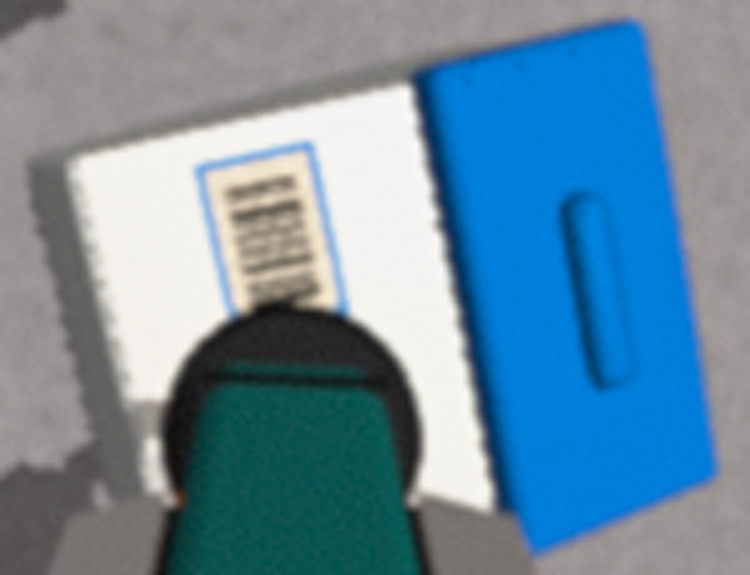

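```bash
cat >> h.py <<'E'
LAB=np.array([.538,.2811,.064]); SPOT=np.array([.5222,.2233,.064])
E
python3 -c "
from h import *
go(LAB+(DT+.07)*N,RT)"
```

```text
t 9.075 shift [ 0.0213 -0.0428  0.2021] turn [ 0.0007  0.0013 -0.0058] F [-0.3114 -0.3135 -0.8304] gap 0.2782051724909337
```

Call:
jog_arm:
  motion:
    - [0.01,-0.02,0.1,0,0.001,0,15]
    - [0.021,-0.043,0.202,0,0.001,0,15]
    - [0.021,-0.043,0.202,0,0.001,0,15]
    - [0.021,-0.043,0.202,0,0.001,0,15]

```text
t: 9.57
ee_pos: [0.4184, 0.3149, 0.3281]
tool_rot: [155.5, -5.1, 63.5]
wrist_force: [0.2, -0.5, -2.4]
finger_gap: 0.277
```

```bash
python3 look.py b; python3 -c "
from h import *
d=load('bwrist');a=d['color'][140:255,225:375]; cv2.imwrite('pics/c9.png',cv2.cvtColor(cv2.resize(a,None,fx=5,fy=5,interpolation=cv2.INTER_CUBIC),cv2.COLOR_RGB2BGR))"
```

```text
[ -10.3901    8.7599  -49.0511  115.8348   37.3144   57.1299 -106.7774] [0.4184 0.3149 0.3281] [155.4836  -5.1026  63.4666] [ 0.115   0.5287 -0.0389]
LAB height 0.07015989452805861 off along slope/width -0.0005898964007916715 0.000742386888564926
SPOT height 0.07025330033853588 off along slope/width -0.0007901301562408565 0.060662624364697444
angle 0.050135848463769
scene tip pred [362.0933 163.5348] top pred [370.2121 100.2508]
crop org 302 88
side tip pred [259.3882 251.352 ] top pred [280.8092 206.504 ]
crop org 199 176
t 9.725 shift [-0.0046  0.0094  0.0016] turn [ 0.0007 -0.0005 -0.0044] F [-0.0821 -0.0717 -1.9485] gap 0.28010649100249396
```

View pics/bsidec.png

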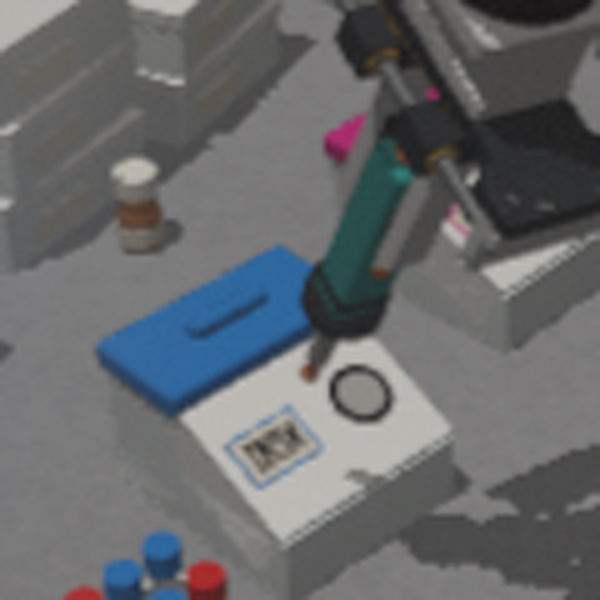

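The tip is 70 mm above the label and square to it. The wand axis extended in the side crop meets the label near (274,455), close to its centre at (274,447). I'll hold for a little over 1.5 s.

Call:
jog_arm:
  motion:
    - [0,0,0,0,0,0,15]
    - [0,0,0,0,0,0,15]
    - [0,0,0,0,0,0,15]
    - [0,0,0,0,0,0,15]
    - [0,0,0,0,0,0,15]
    - [0,0,0,0,0,0,15]
    - [0,0,0,0,0,0,15]
    - [0,0,0,0,0,0,15]
    - [0,0,0,0,0,0,15]
    - [0,0,0,0,0,0,15]

```text
t: 10.98
ee_pos: [0.4185, 0.3148, 0.3282]
tool_rot: [155.5, -5.1, 63.5]
wrist_force: [0.7, 1.0, -1.9]
finger_gap: 0.28
```

Call:
jog_arm:
  motion:
    - [0,0,0,0,0,0,15]
    - [0,0,0,0,0,0,15]
    - [0,0,0,0,0,0,15]
    - [0,0,0,0,0,0,15]
    - [0,0,0,0,0,0,15]
    - [0,0,0,0,0,0,15]

```text
t: 11.72
ee_pos: [0.4185, 0.3148, 0.3282]
tool_rot: [155.5, -5.1, 63.5]
wrist_force: [-0.1, 0.1, -1.0]
finger_gap: 0.28
```

```bash
python3 -c "
from h import *
go(LAB+(DT+.07)*N,RT);go(SPOT+(DT+.03)*N,RT)"
```

```text
t 11.725 shift [-0.0036  0.01   -0.0007] turn [ 0.0005 -0.0002 -0.0043] F [-0.0926  0.1    -0.9632] gap 0.27960284316647815
t 11.725 shift [-0.5891  0.138   0.4001] turn [ 0.0005 -0.0002 -0.0043] F [-0.0926  0.1    -0.9632] gap 0.27960284316647815
```

Call:
jog_arm:
  motion:
    - [-0.25,0.06,0,0,0,0,15]
    - [-0.5,0.12,0.15,0,0,0,15]
    - [-0.589,0.138,0.3,0,0,-0.004,15]
    - [-0.589,0.138,0.4,0,0,-0.004,15]
    - [-0.589,0.138,0.4,0,0,-0.004,15]
    - [-0.589,0.138,0.4,0,0,-0.004,15]
    - [-0.589,0.138,0.4,0,0,-0.004,15]

```text
t: 12.6
ee_pos: [0.4196, 0.2524, 0.2927]
tool_rot: [155.4, -5.0, 63.7]
wrist_force: [-0.9, 0.3, -2.3]
finger_gap: 0.278
```

```bash
python3 look.py c; python3 -c "
from h import *
go(SPOT+(DT+.01)*N,RT)
for i in range(6):
  optics.get_image('side'); print(env.sense()['wrist_force']@N, end=' ')
d=load('cwrist');print((proj(d,SPOT,True)-[225,140])*5);a=d['color'][140:255,225:375]; cv2.imwrite('pics/c10.png',cv2.cvtColor(cv2.resize(a,None,fx=5,fy=5,interpolation=cv2.INTER_CUBIC),cv2.COLOR_RGB2BGR))"
```

```text
[  -5.6803    6.0409  -47.077   123.0206   37.5228   49.1886 -103.7502] [0.4196 0.2524 0.2927] [155.4474  -5.0434  63.7083] [ 0.127   0.5421 -0.0042]
LAB height 0.03015745166365947 off along slope/width 0.00047045506177859623 -0.05961605001367941
SPOT height 0.030250857474136746 off along slope/width 0.0002702242559339397 0.00030419277613701913
angle 0.05309556203404471
scene tip pred [339.8012 174.4868] top pred [346.767 112.649]
crop org 279 99
side tip pred [272.9937 248.6538] top pred [294.8702 206.3901]
crop org 212 173
t 12.75 shift [ 0.584  -0.1255 -0.3982] turn [ 0.0007 -0.0005 -0.0003] F [-0.2625 -0.1431 -1.263 ] gap 0.28318168826730944
t 12.75 shift [-0.0023 -0.0003  0.2025] turn [ 0.0007 -0.0005 -0.0003] F [-0.2625 -0.1431 -1.263 ] gap 0.28318168826730944
-0.7177233895200285 -1.4620297259654738 -2.1595148870897223 -1.9579652161460372 -2.108836817677428 -0.8075330133104511 [290.0513 298.069 ]
```

View pics/csidec.png

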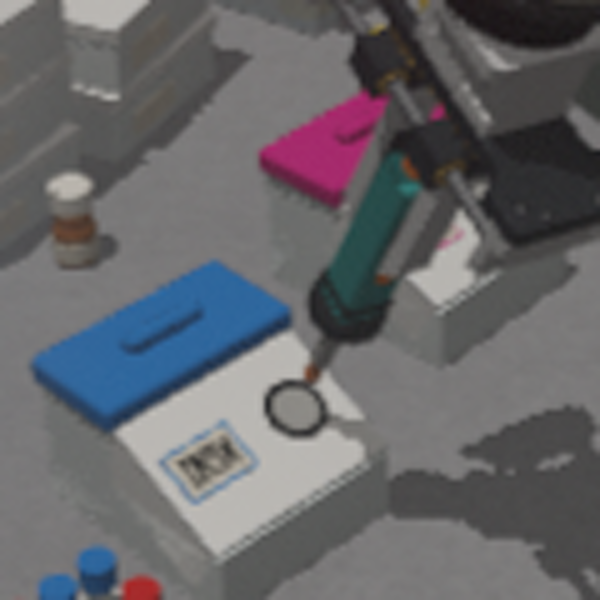

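View pics/cscenec.png

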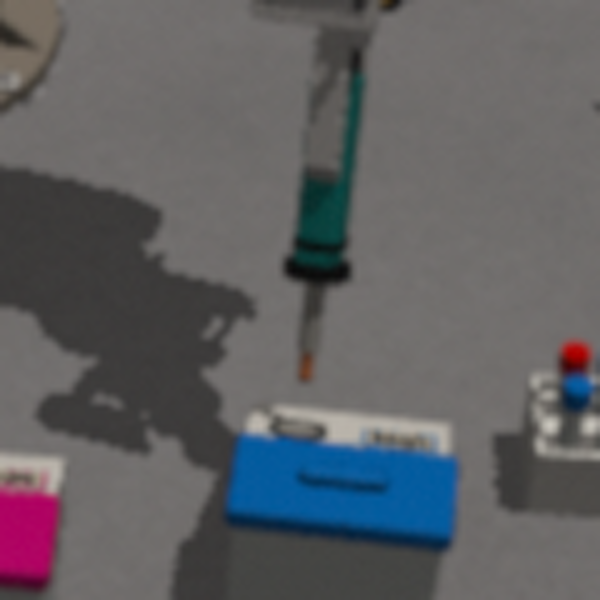

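View pics/c10.png

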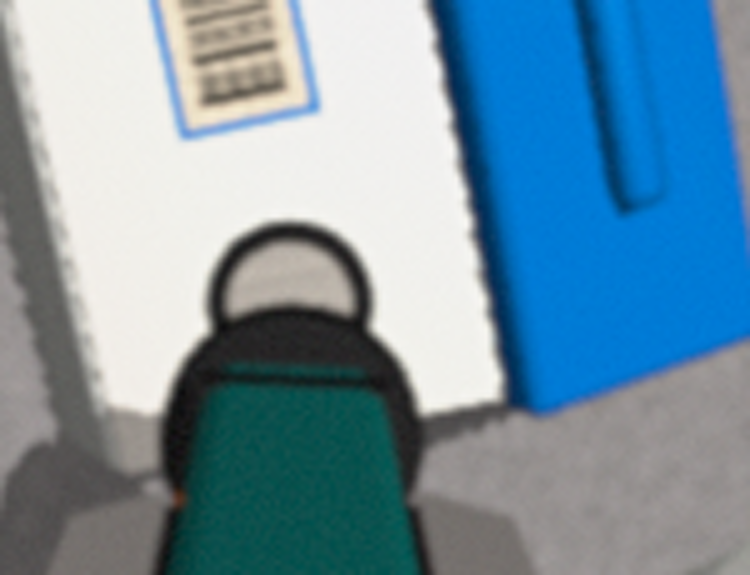

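Call:
jog_arm:
  motion:
    - [0,0,0.1,0,0,0,15]
    - [0,0,0.2,0,0,0,15]
    - [0,0,0.25,0,0,0,15]
    - [0,0,0.25,0,0,0,15]

```text
t: 13.55
ee_pos: [0.4297, 0.2488, 0.2691]
tool_rot: [155.5, -5.0, 63.7]
wrist_force: [-0.1, -0.5, -1.6]
finger_gap: 0.277
```

```bash
cat > frc.py <<'E'
from h import *
F=[]
for i in range(20):
    optics.get_image('side'); F.append(env.sense()['wrist_force'])
F=np.array(F); s=env.sense(); Rc=R.from_euler('xyz',s['tool_rot'],degrees=True); w=-Rc.apply([0,0,1]); tip=s['ee_pos']+Rc.apply([0,0,DT])
print('t',s['t'],'h',(tip-SPOT)@N,'off',(tip-SPOT)@np.cross(YCv,N),(tip-SPOT)@YCv,'ang',np.degrees(np.arccos(w@N)),'F.N',(F@N).mean(),(F@N).std()/20**.5,'F',F.mean(0),'gap',s['finger_gap'])
E
python3 frc.py; python3 look.py d | grep -A1 -E 'pred|org'
```

```text
t 14.55 h 0.005012412712211884 off 0.0001293289908539014 5.873372318343666e-06 ang 0.03099497342330321 F.N -1.4011076935676685 0.11524499419799912 F [-0.0009  0.249  -1.5774] gap 0.27714013484276834
scene tip pred [338.788  182.5662] top pred [345.6839 121.5005]
crop org 278 107
side tip pred [270.4934 253.6727] top pred [291.594  212.8674]
crop org 210 178
t 14.7 shift [ 0.586  -0.1258 -0.6507] turn [ 0.0005 -0.0002 -0.0004] F [-0.3588  0.442  -2.0893] gap 0.27997445882508165
```

View pics/dsidec.png

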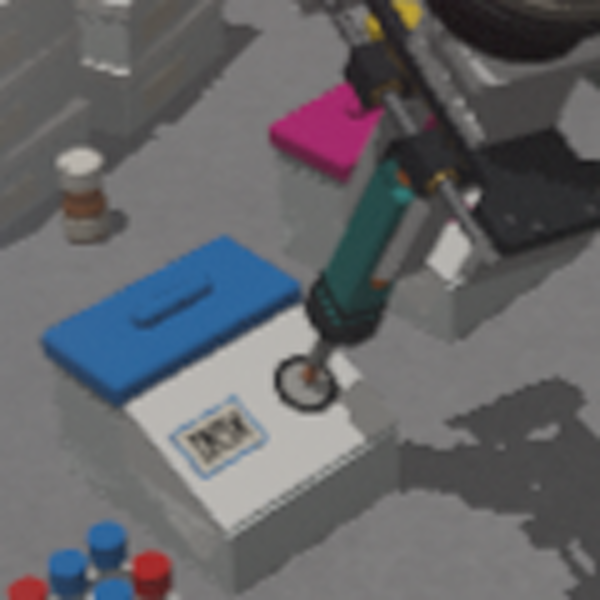

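Call:
jog_arm:
  motion:
    - [0,0,0.03,0,0,0,15]
    - [0,0,0.06,0,0,0,15]
    - [0,0,0.085,0,0,0,15]
    - [0,0,0.085,0,0,0,15]

```text
t: 15.2
ee_pos: [0.4333, 0.2479, 0.2619]
tool_rot: [155.5, -5.0, 63.7]
wrist_force: [0.6, -0.1, -0.9]
finger_gap: 0.279
```

```bash
python3 frc.py
```

```text
t 16.2 h -0.0034831189351983184 off 0.00015168417532511575 -1.0568710485640553e-05 ang 0.032033865281858954 F.N -0.44458738263970715 0.07817331657106649 F [-0.5077 -0.1419 -0.701 ] gap 0.28124190824654344
```

Call:
jog_arm:
  motion:
    - [0,0,0.02,0,0,0,15]
    - [0,0,0.037,0,0,0,15]
    - [0,0,0.037,0,0,0,15]
    - [0,0,0.037,0,0,0,15]

```text
t: 16.7
ee_pos: [0.4347, 0.2476, 0.2587]
tool_rot: [155.4, -5.0, 63.7]
wrist_force: [-1.0, 0.6, -0.7]
finger_gap: 0.285
```

```bash
python3 frc.py;python3 frc.py; python3 look.py e | grep -A1 -E 'pred|org'
```

```text
t 17.7 h -0.007187538133688864 off 0.00016169837018518467 -3.153304728820396e-05 ang 0.03324225848567804 F.N 0.7815618996798548 0.10416638892025828 F [-0.6531  0.1723  0.5474] gap 0.278610265657368
t 18.7 h -0.007164175122493586 off 0.00017534222849807126 1.5733374180233906e-05 ang 0.034286887029069485 F.N 0.6715539500099015 0.11001774390471766 F [-0.7121  0.1911  0.3972] gap 0.2813943496229623
scene tip pred [338.3375 186.4498] top pred [345.1942 125.7497]
crop org 278 111
side tip pred [269.2749 256.0543] top pred [290.0219 215.9287]
crop org 209 181
t 18.85 shift [ 0.5863 -0.1257 -0.7729] turn [ 0.0005 -0.0001 -0.0004] F [-1.1739  0.1846  0.558 ] gap 0.28023287175091377
```

View pics/esidec.png

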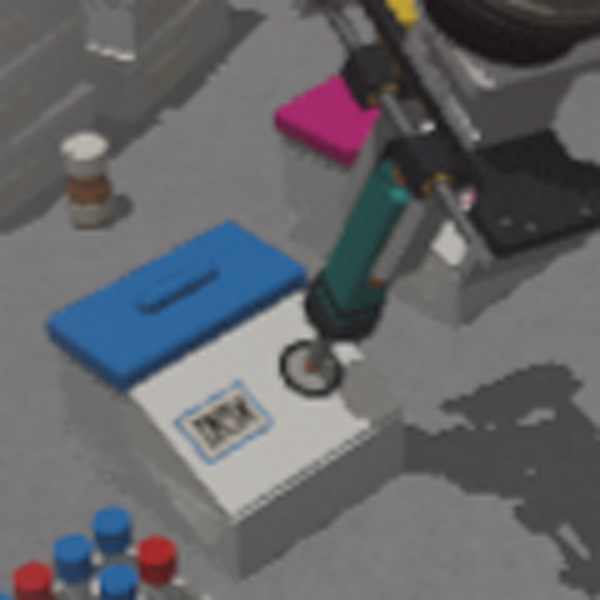

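View pics/escene.png

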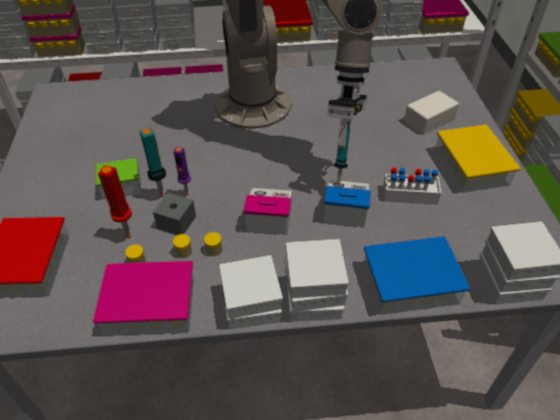

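The tip sits at the centre of the spot ((311,367) in the crop, ring centre about (310,368)). The force rise of 2.1 N means about 7.1 mm of plunger travel, and the geometry gives 7.2 mm. I'm handing in.

```bash
python3 -c "
from h import *
print(job.sign_off())"
```

```text
the job is handed in; nothing more can be done
None
```

The job is done and handed in at about 19 s of the 42 s allowed, with the wand still pressed on the blue case's spot; no verdict was reported.

- **Pick:** I took the smaller teal wand, the one in the grey stand, and lifted it straight out. The camera crops afterwards showed the stand empty and the other wands standing.
- **Label reading:** I held the wand 70 mm from the blue case's bar-code label, within 0.1° of square and less than 1 mm off its centre. It held steady for just over 2 s.
- **Press on the spot:** The tip is on the steel spot, and the last close view shows it at the centre of the ring. The wand is within 0.05° of square by the arm's pose readings.
- **Tip travel:** The push rose about 2.1 N over the free-hanging reading, which is about 7.1 mm of plunger travel. The arm position gives 7.2 mm, against a half travel of 7 mm.
- **Surroundings:** In the last overview the other things look unmoved. The wand passed well above the pink case and did not touch it.

**Disagreements:** the side camera placed things about 2 to 4 mm away from where the wrist camera and arm put them. I corrected for that using the visible tip. Single force readings scattered by about 0.5 N, so I averaged 20 at a time.

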